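# Select the bend programme, then switch on the sheet folder

## Robot

A 7-joint arm with a two-finger parallel gripper is mounted at the origin on the work surface. World frame = base frame: x ahead of the robot, y to its left, z up, the work surface at z = 0. Lengths are in m, angles in rad, forces in N, time in s.
With the tool pointing down it reaches from about 0.35 to 0.9 m from the base axis. Payload 19.9 kg.
Tool frame: the origin (TCP) lies on the centre line of the jaws, within the pads' length; the fingertips stand 14 mm ahead of it and the grasp point (between the pads) lies 5 mm behind it; z points along the fingers, y is the line along which they close (so a half turn about z gives the same grasp; the last joint's range is limited). The gripper opens to 94 mm and grips with 3 to 60 N. Pads are 16 mm wide; open, the fingers measure 119 mm over their backs; the gripper's body (75 mm by 177 mm) begins 78 mm behind the grasp point.
Start: joints at [1.075, 0.417, -0.01, 1.614, 0.005, 1.111, -0.053], TCP at [0.275, -0.561, 0.186] pointing down, gripper open.
Joint ranges: [-2.81, 2.81], [-0.39, 2.02], [-1.27, 1.25], [0.06, 2.57], [-1.19, 4.33], [0.19, 2], [-2.82, 2.82]. Speed limits (rad/s): [1.89, 1.89, 2.39, 2.39, 3.01, 3.01, 3.01].

## Interface

Orientations are given as a 3x3 rotation matrix whose columns are the frame's x, y, z axes.
In Python, from cell import ctrl gives the robot as it stands.
- The arm moves only by the tool send_rows, never from a script. Its argument "rows" is a list of rows, each a list of 3 entries, a list of its own where there are three numbers: the closure, from -1 (fully open) to 1 (shut), then the shift along the world's x, y, z scaled (see below), then the turn about the world's z scaled (see below). A call has 1 to 5 rows; each row shifts and turns the commanded pose from where the row before left it; what a row does not reach is not made up. The controller multiplies each number of a shift by 25 mm and each number of a turn by 90 degrees. A row lasts 1/10 s, in which the tool goes at most 50 mm and 8.59 degrees, less where a joint would pass 70% of its speed; a pose out of reach is approached as far as the arm can. A call with a number of a shift or a turn outside -1 to 1 is refused whole. A call with a gripper value outside its range is refused whole. The fingers move at their own pace and stop on an object; "squeeze" is the grip in N (left out, the last holds). Time passes only in rows, so rows that do not move let the fingers close. It gives the time, the measured TCP pose, the force, the opening and the grip force at its end, in the units of the state.
- ctrl.sense(): the state, without advancing time (a new reading comes with each control period).
- ctrl.grab_frame(name): name is "side" or "top"; returns a dict with "img" (420x560x3 uint8, red, green, blue), "fx", "fy", "cx", "cy" (pixels), "k1" (the pictures are not rectified: a ray, as slopes to the right and down, at radius r is drawn at 1 + k1 r^2 times it, then the intrinsics apply), "extrinsics" (4x4, takes a point from world to camera coordinates). Camera axes: x right, y down, z forward; pixel columns grow to the right and rows downward; lengths in m; the calibration is good to about 2 mm. A picture is of the moment at which its call begins. There is no depth.
- ctrl.hand_in(): hands the job in; it is judged then, once.
The state is a dict: "t": time; "joints": joint angles; "joint_velocities": joint speeds; "joint_efforts": joint torques, N m; "tool_pos": TCP position; "eef_rot": TCP orientation; "ft_force": force on the tool from outside, world axes, zero at the start; "torque": the same for the moment, N m; "grip_width": opening from 0.0 (shut) to 1.0 (fully open); "finger_force": force on a finger pad.
Only numpy, scipy, OpenCV 4.12 (cv2) and the standard library are available. Lean on these libraries where they do the work, as an engineer would, in place of code of your own. Each camera call takes 0.05 s, during which the arm holds its last target. There are 200 camera calls.

## Task

Press the black dial of the blue-grey selector box down against its spring, turn it until its orange pointer faces the green mark, and let it spring fully back up. Then throw the red-knobbed power lever on the other box all the way over towards its yellow stripe, and leave both like that. Do not disturb the vise, the file, the octagonal sheet-metal ring or the clamp stud on the bench.

Things in the scene. Friction and masses are not known exactly. Their poses are not given: they have to be found in the camera images.
- dial_box: selector box, blue-grey, 190 x 190 x 60 mm high, fixed; origin: centre of its underside, on the dial axis; x axis: towards the red mark, where the pointer starts; z up. Seven round marks lie flat on its top, 72 mm from the dial axis, 25 degrees apart, at -75 to +75 degrees from x: red at 0, one green and five white in an order that changes. Each has a detent
- dial_grip (a point): point on the dial axis to grip at, 106 mm above the bench when up. Dial: black disc, 100 mm diameter, 8 mm thick, its top 24 mm below this point; on it an upright bar grip 84 mm long, 22 wide, 40 high, its top 16 mm above this point. The bar lies along this point's x; the +x end has the orange pointer. Turns and sinks with the dial
- dial_pointer (a point): the spot on the box's top that the orange pointer points at: 72 mm from the dial axis, in the direction of the pointer; lies over the centre of a mark when the pointer faces it; turns and sinks with the dial
- dial_press (a joint): how far the dial is pressed down, m: 0 up, 0.012 at the bottom. Spring: 4.5 N at the top to 10.5 N at the bottom. When up the dial is locked against turning; it turns freely from about 0.0085 down. Released near a mark, it springs up into that detent and is locked again
- dial_turn (a joint): angle of the pointer about z (counter-clockwise seen from above), rad, 0 at the red mark, limits -1.36 to 1.36; the marks are 0.436 apart
- green_mark: flat green disc of 20 mm diameter on top of the selector box, the mark to select; origin: its centre, 60 mm above the bench
- lever_box: power box, light grey, 140 (x) x 120 (y) x 60 mm high, fixed to the bench; origin: centre of its underside. The lever swings in its x-z plane, towards +x, where a yellow stripe lies on its top; the lever pivot is 80 mm above the origin, between two 30 mm high cheeks
- lever_tip (a point): centre of the red ball, 32 mm in diameter, at the end of the power lever; the lever is a 12 mm round steel rod, 80 mm from its pivot to this point
- lever (a joint): angle of the power lever, rad: 0 leaning 29 degrees towards -x of its box (off), 1.0 leaning 29 degrees towards +x (on, at its stop). Stiff: about 3 N at the ball, stays where it is left
- octagon: octagonal ring of bright sheet metal standing flat, 104 mm across, 40 mm high; origin: centre of its underside; not to be disturbed
- file: hand file lying on the bench, 255 mm long along its x, 24 mm thick, wooden handle at -x; origin near its middle at bench height; not to be disturbed
- vise: dark steel machine vise, 70 x 280 (y) x 80 mm high, 3.5 kg; origin: centre of its base's underside; not to be disturbed
- clamp_stud: steel block 50 x 35 x 18 mm with an upright brass stud, 78 mm high in all; origin: centre of its underside; not to be disturbed
Things that resemble listed ones, but are neither listed nor needed, are in the scene too. What is shaped like the lever_box but brown or turquoise is not meant.

How it is judged:
By the outcome, as a careful person would: the job done as asked, in the order asked, and still so for the second after the job is handed in, with the robot touching nothing.
It also fails if it takes over 54 s, if anything falls off the work surface, if the arm or the gripper's body presses on something with over 40 N, if the wrist force passes 120 N, or if a joint passes its speed limit or range.

## Working session

There is one attempt and no reset: what is moved stays moved. The work goes in short steps, Python scripts to look and compute and a tool call to move; the robot and the scene stay as the last step left them, time stands still between calls to the robot, and variables do not carry over. Pictures are saved under pics/ and viewed, at most 10 in all, crops included, and the job is handed in when it is done.

Besides the shell and the picture viewer there is one more tool, called after ">>>" as name(argument=value, ...), one argument or row to a line, values as JSON. send_rows: Moves the arm, as the interface text tells. Shifts and turns lie within -1 to 1; 1 stands for 25 mm of shift or 90 degrees of turn. Its arguments: {"type":"object","properties":{"rows":{"type":"array"},"squeeze":{"type":"number"}},"required":["rows"]}

```bash
mkdir -p pics; cat > h.py <<'E'
import numpy as np, cv2, pickle
def load(n): return pickle.load(open(f'pics/{n}.pkl','rb'))
def ray(f,u,v):
    d=np.array([(u-f['cx'])/f['fx'],(v-f['cy'])/f['fy']]); s=d.copy()
    for _ in range(30): s=d/(1+f['k1']*(s@s))
    E=np.array(f['extrinsics']);R,t=E[:3,:3],E[:3,3]
    return -R.T@t, R.T@np.array([s[0],s[1],1])
def atz(f,u,v,z):
    o,d=ray(f,u,v); return o+d*(z-o[2])/d[2]
def proj(f,p):
    E=np.array(f['extrinsics']);c=E[:3,:3]@np.array(p)+E[:3,3];s=c[:2]/c[2];s=s*(1+f['k1']*(s@s))
    return [f['fx']*s[0]+f['cx'],f['fy']*s[1]+f['cy']]
def grab(ctrl,cam,n):
    f=ctrl.grab_frame(cam);pickle.dump(f,open(f'pics/{n}.pkl','wb'));cv2.imwrite(f'pics/{n}.png',f['img'][:,:,::-1]);return f
E
python3 - <<'E'
from cell import ctrl
from h import *
for c in('top','side'):
    f=grab(ctrl,c,c+'0');print(c,f['fx'],f['k1'],np.array(f['extrinsics']).round(3).tolist())
s=ctrl.sense();print(s['t'],s['tool_pos'],np.array(s['eef_rot']).round(3).tolist(),s['grip_width'],s['ft_force'])
E
```

```text
top 443.8077113221907 -0.012498091719847967 [[0.002, -1.0, -0.021, 0.005], [-0.987, 0.002, -0.16, 0.53], [0.16, 0.021, -0.987, 1.148], [0.0, 0.0, 0.0, 1.0]]
side 473.35895528761 0.04332228379921983 [[-0.993, -0.119, -0.019, 0.513], [-0.059, 0.612, -0.789, 0.119], [0.106, -0.782, -0.615, 1.214], [0.0, 0.0, 0.0, 1.0]]
0.1 [ 0.27438841 -0.56114734  0.18529679] [[0.898, 0.439, -0.001], [0.439, -0.898, 0.001], [-0.0, -0.001, -1.0]] 0.9978968581280628 [-0.25347677  0.71413288  0.73299059]
```

View pics/top0.png

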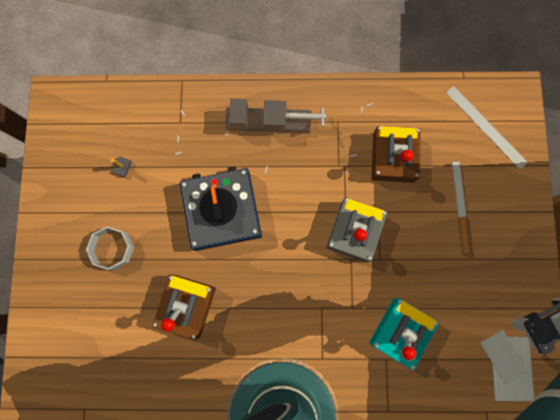

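View pics/side0.png

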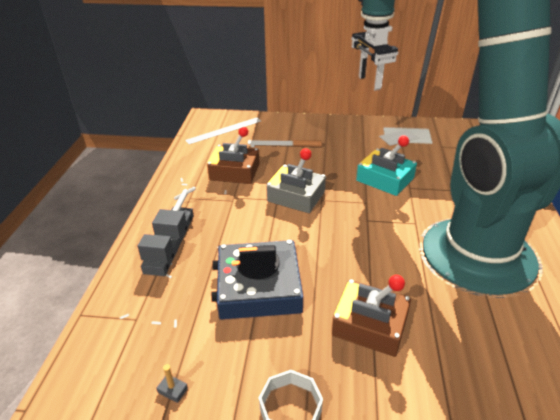

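The top picture shows the selector box at (220,210) and the light-grey power box at (357,230), with its red ball at (361,235). Three others could be mistaken for the power box: brown (397,153), brown (184,308) and turquoise (404,335). I choose the grey one, and will check it in a crop.

```bash
python3 - <<'E'
from h import *
f=load('top0')['img'][:,:,::-1]
c=cv2.resize(f[155:275,170:400],None,fx=3.4,fy=3.4,interpolation=cv2.INTER_CUBIC);cv2.imwrite('pics/c1.png',c)
f=load('side0')['img'][:,:,::-1]
c=cv2.resize(f[140:325,205:335],None,fx=3.2,fy=3.2,interpolation=cv2.INTER_CUBIC);cv2.imwrite('pics/c2.png',c)
E
```

```text
(no output)
```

View pics/c1.png

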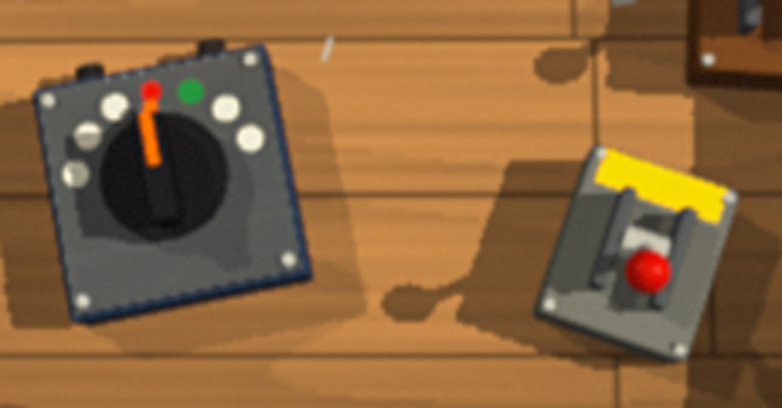

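View pics/c2.png

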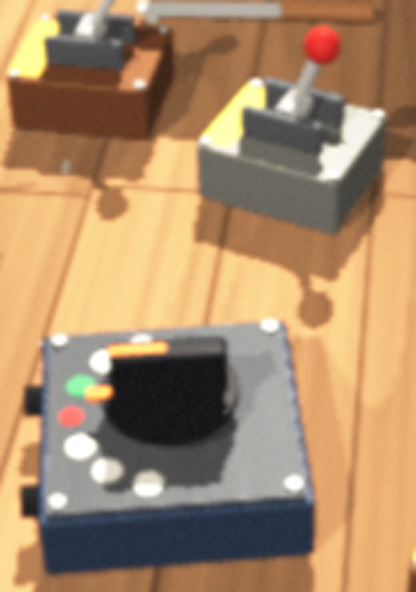

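Crops: the power box is light grey, with the yellow stripe on its far side and its ball leaning towards the robot. On the selector the pointer is at red (151,91). Green (190,92) is the next mark clockwise, i.e. -25°. Now I fit the poses.

```bash
python3 - <<'E'
from h import *
from scipy.optimize import least_squares
t=load('top0');s=load('side0')
T=lambda p:((p[0]+.5)/3.4-.5+170,(p[1]+.5)/3.4-.5+155)
S=lambda p:((p[0]+.5)/3.2-.5+205,(p[1]+.5)/3.2-.5+140)
mt={0:(151,91),-25:(190,92),-50:(226,107),-75:(250,138),25:(114,107),50:(88,135),75:(76,174)}
ms={0:(71,416),-25:(80,385),25:(80,446),50:(106,470),75:(149,484)}
for nm,m,C,f in(('top',mt,T,t),('side',ms,S,s)):
    P={a:atz(f,*C(p),.06)[:2] for a,p in m.items()}
    fun=lambda x:np.concatenate([P[a]-x[:2]-.072*np.array([np.cos(x[2]+np.radians(a)),np.sin(x[2]+np.radians(a))]) for a in P])
    r=least_squares(fun,[.5,0,0]);print(nm,r.x.round(4),np.degrees(r.x[2]).round(1),'res',(r.fun*1000).round(1))
# ball triangulate
bt=ray(t,*T((648,271)));bs=ray(s,*S((322,45)))
A=np.stack([bt[1],-bs[1]],1);k=np.linalg.lstsq(A,bs[0]-bt[0],rcond=None)[0]
p=bt[0]+k[0]*bt[1];q=bs[0]+k[1]*bs[1];print('ball',p.round(4),q.round(4))
# lever box top corner screws/corners z=.06: FL,FR,NR,NL
c=[atz(t,*T(x),.06)[:2] for x in((598,150),(737,195),(684,360),(537,312))]
print(np.round(c,4),np.mean(c,0).round(4))
ux=c[0]-c[3]+c[1]-c[2];print('lever yaw',np.degrees(np.arctan2(ux[1],ux[0])))
c2=[atz(s,*S(x),.06)[:2] for x in((265,80),(200,146),(338,180),(384,112))]
print(np.round(c2,4),np.mean(c2,0).round(4))
for u,v,n in((320,117,'vise handle tip'),(235,110,'vise')):print(n,atz(t,u,v,.04).round(3))
E
```

```text
top [0.5383 0.1683 0.2043] 11.7 res [-0.3 -0.1 -0.7  0.2  0.7 -0.4 -0.1  0.  -0.3  0.4  0.9 -0.1 -0.2 -0.1]
side [0.5379 0.1665 0.1925] 11.0 res [-0.1  0.1  0.5 -0.8  0.  -0.   0.8 -0.1 -1.2  0.8]
ball [ 0.4553 -0.1885  0.1567] [ 0.4543 -0.1885  0.1566]
[[ 0.5605 -0.1676]
 [ 0.5248 -0.2742]
 [ 0.3978 -0.2294]
 [ 0.4343 -0.1183]] [ 0.4793 -0.1974]
lever yaw -20.378296903614164
[[ 0.5132 -0.2773]
 [ 0.5605 -0.1636]
 [ 0.4339 -0.1241]
 [ 0.3982 -0.2332]] [ 0.4764 -0.1996]
vise handle tip [ 0.796 -0.104  0.04 ]
vise [0.818 0.133 0.04 ]
```

>>> send_rows(
  rows=[
    [-1, [0.35, 1, 0.9], -0.04],
    [-1, [0.35, 1, 0.9], -0.04],
    [-1, [0.35, 1, 0.8], -0.04],
    [-1, [0.35, 1, 0], -0.04],
    [-1, [0.35, 1, 0], 0],
  ],
  squeeze=50,
)

```text
t: 0.6
tool_pos: [0.3186, -0.4355, 0.2512]
eef_rot: [[0.98, 0.2, 0.0], [0.2, -0.98, -0.0], [0.0, 0.0, -1.0]]
ft_force: [1.0, -0.3, -0.4]
grip_width: 1.005
finger_force: 0.0
```

>>> send_rows(
  rows=[
    [-1, [0.35, 1, 0], 0],
    [-1, [0.35, 1, 0], 0],
    [-1, [0.35, 1, 0], 0],
    [-1, [0.35, 1, 0], 0],
    [-1, [0.35, 1, 0], 0],
  ],
)

```text
t: 1.1
tool_pos: [0.3621, -0.3103, 0.2506]
eef_rot: [[0.979, 0.202, -0.0], [0.202, -0.979, 0.0], [-0.0, -0.0, -1.0]]
ft_force: [0.3, -0.3, 0.4]
grip_width: 0.996
finger_force: 0.0
```

>>> send_rows(
  rows=[
    [-1, [0.35, 1, 0], 0],
    [-1, [0.35, 1, 0], 0],
    [-1, [0.35, 1, 0], 0],
    [-1, [0.35, 1, 0], 0],
    [-1, [0.35, 1, 0], 0],
  ],
)

```text
t: 1.6
tool_pos: [0.4059, -0.1853, 0.2507]
eef_rot: [[0.979, 0.202, -0.0], [0.202, -0.979, 0.0], [-0.0, -0.0, -1.0]]
ft_force: [0.9, -0.7, 0.6]
grip_width: 0.997
finger_force: 0.0
```

>>> send_rows(
  rows=[
    [-1, [0.37, 1, 0], 0],
    [-1, [0.37, 1, 0], 0],
    [-1, [0.37, 1, 0], 0],
    [-1, [0.37, 1, 0], 0],
    [-1, [0.37, 1, 0], 0],
  ],
)

```text
t: 2.1
tool_pos: [0.4521, -0.0604, 0.2507]
eef_rot: [[0.979, 0.202, -0.0], [0.202, -0.979, 0.0], [-0.0, -0.0, -1.0]]
ft_force: [0.6, 0.4, -0.0]
grip_width: 1.001
finger_force: 0.0
```

>>> send_rows(
  rows=[
    [-1, [0.37, 1, 0], 0],
    [-1, [0.37, 1, 0], 0],
    [-1, [0.37, 1, 0], 0],
    [-1, [0.37, 1, 0], 0],
    [-1, [0.37, 1, 0], 0],
  ],
)

```text
t: 2.6
tool_pos: [0.4984, 0.0645, 0.2506]
eef_rot: [[0.979, 0.202, -0.0], [0.202, -0.979, -0.0], [-0.0, -0.0, -1.0]]
ft_force: [0.2, -0.9, 0.9]
grip_width: 1.0
finger_force: 0.0
```

>>> send_rows(
  rows=[
    [-1, [0.37, 1, 0], 0],
    [-1, [0.37, 1, 0], 0],
    [-1, [0.37, 1, 0], 0],
    [-1, [0.37, 1, 0], 0],
    [-1, [0.1, 0.1, 0], 0],
  ],
)

```text
t: 3.1
tool_pos: [0.5376, 0.1691, 0.2504]
eef_rot: [[0.979, 0.205, -0.001], [0.205, -0.979, 0.001], [-0.001, -0.001, -1.0]]
ft_force: [-0.8, 0.2, -0.6]
grip_width: 1.003
finger_force: 0.0
```

```bash
python3 - <<'E'
from cell import ctrl
from h import *
s=ctrl.sense();print(s['tool_pos'],np.degrees(np.arctan2(s['eef_rot'][1][0],s['eef_rot'][0][0])),s['joints'])
E
```

```text
[0.53764769 0.16905806 0.2503955 ] 11.851963811743895 [ 0.09364272  0.29605405 -0.55574397  1.67591018  0.16318545  1.21683048
 -1.86336541]
```

>>> send_rows(
  rows=[
    [-1, [0, -0.05, -0.9], 0],
    [-1, [0, 0, -0.9], 0],
    [-1, [0, 0, -0.9], 0],
    [-1, [0, 0, -0.9], 0],
    [-1, [0, 0, -0.9], 0],
  ],
)

```text
t: 3.6
tool_pos: [0.5376, 0.1639, 0.1373]
eef_rot: [[0.979, 0.202, -0.0], [0.202, -0.979, -0.0], [-0.0, 0.0, -1.0]]
ft_force: [-0.8, 0.2, 0.4]
grip_width: 0.999
finger_force: 0.0
```

>>> send_rows(
  rows=[
    [-1, [0, 0, -0.8], 0],
    [-1, [0, 0, -0.6], 0],
    [0.2, [0, 0, 0], 0],
    [1, [0, 0, 0], 0],
    [1, [0, 0, 0], 0],
  ],
)

```text
t: 4.1
tool_pos: [0.5384, 0.1649, 0.1043]
eef_rot: [[0.979, 0.202, 0.001], [0.202, -0.979, 0.0], [0.001, -0.0, -1.0]]
ft_force: [-0.5, 0.6, -0.7]
grip_width: 0.78
finger_force: 0.0
```

>>> send_rows(
  rows=[
    [1, [0, 0, 0], 0],
    [1, [0, 0, 0], 0],
    [1, [0, 0, 0], 0],
    [1, [0, 0, 0], 0],
  ],
)

```text
t: 4.5
tool_pos: [0.5378, 0.1648, 0.1034]
eef_rot: [[0.979, 0.202, 0.0], [0.202, -0.979, 0.0], [0.0, -0.0, -1.0]]
ft_force: [0.2, 0.0, -0.4]
grip_width: 0.442
finger_force: 0.0
```

>>> send_rows(
  rows=[
    [1, [0, 0.1, 0], 0],
    [1, [0, 0, 0], 0],
    [1, [0, 0, 0], 0],
    [1, [0, 0, 0], 0],
    [1, [0, 0, 0], 0],
  ],
)

```text
t: 5.0
tool_pos: [0.5378, 0.1672, 0.1033]
eef_rot: [[0.979, 0.202, -0.0], [0.202, -0.979, 0.0], [-0.0, -0.0, -1.0]]
ft_force: [0.4, -0.0, 0.4]
grip_width: 0.022
finger_force: 0.0
```

The jaws closed to 2% instead of the 23% a 22 mm bar needs, so I look.

```bash
python3 - <<'E'
from cell import ctrl
from h import *
a=grab(ctrl,'side','side1')['img'][130:340,180:350,::-1];b=grab(ctrl,'top','top1')['img'][120:270,150:290,::-1]
r=lambda x:cv2.resize(x,None,fx=590/x.shape[0]*.9,fy=590/x.shape[0]*.9,interpolation=cv2.INTER_CUBIC)
c=cv2.resize(np.hstack([r(a),r(b)]),(790,435));cv2.imwrite('pics/c3.png',c)
s=ctrl.sense();print(s['grip_width'],s['finger_force'],s['tool_pos'],s['ft_force'])
E
```

```text
0.004645604448215297 0.0 [0.53780224 0.16727509 0.10332548] [-0.60577837 -0.34173702  0.6438032 ]
```

View pics/c3.png

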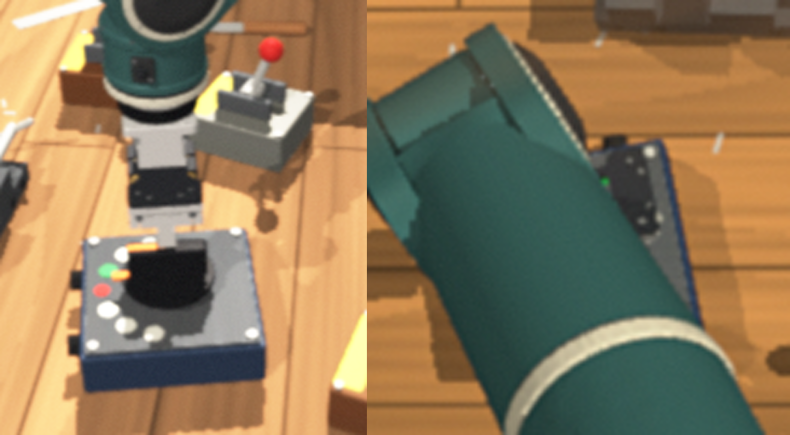

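```bash
python3 - <<'E'
from h import *
f=load('side1')
k=590*.9/210; fx=f['img'].shape
# crop scale
w1=int(170*k);w2=int(140*590*.9/150);sx=790/(w1+w2)*k;sy=435/531*k
for n,p in(('tcp',(.5378,.1672,.1033)),('tip',(.5378,.1672,.089)),('dialtop',(.538,.1675,.122)),('palm',(.5378,.1672,.186))):
    u,v=proj(f,p);print(n,u,v,'crop',(u-180)*sx,(v-130)*sy)
E
```

```text
tcp 257.01438594543777 254.25043019067232 crop 166.4953863133977 257.3758911092498
tip 257.28259473431604 258.79009302655027 crop 167.0752198778511 266.7794784121398
dialtop 256.548679461551 248.28750416403523 crop 165.48858764855711 245.02411576835866
palm 255.37056331899348 226.49082490211163 crop 162.94164917895574 199.8738515829455
```

```bash
python3 - <<'E'
from h import *
f0=load('side0');f=load('side1')
print('start tcp',proj(f0,(.2744,-.5611,.1853)),'tip',proj(f0,(.2744,-.5611,.171)))
R=np.array([[.979,.202,0],[.202,-.979,0],[0,0,-1]])
def box(p,im,org,k,lo,hi,col):
    c=[np.array(p)+R@np.array([x,y,z]) for x in(lo[0],hi[0]) for y in(lo[1],hi[1]) for z in(lo[2],hi[2])]
    q=[(np.array(proj(f,a))-org)*k for a in c]
    for i in range(8):
        for b in(1,2,4):
            if not i&b: cv2.line(im,tuple(int(v) for v in q[i]),tuple(int(v) for v in q[i|b]),col,1)
im=cv2.resize(f['img'][165:315,200:320,::-1],None,fx=3.9,fy=3.9,interpolation=cv2.INTER_CUBIC);im2=im.copy()
o=np.array([200,165])
box((.5378,.1672,.1033),im2,o,3.9,(-.008,-.0125,-.083),(.008,.0125,.014),(0,255,255))
box((.5378,.1672,.1033),im2,o,3.9,(-.0375,-.0885,-.16),(.0375,.0885,-.083),(0,255,0))
cv2.imwrite('pics/c4.png',cv2.resize(np.hstack([im,im2]),(800,500)))
a=f0['img'][20:110,330:420,::-1];
E
```

```text
start tcp [np.float64(368.06917865199637), np.float64(89.30241074040974)] tip [np.float64(367.61825944374704), np.float64(93.37890644106626)]
```

View pics/c4.png

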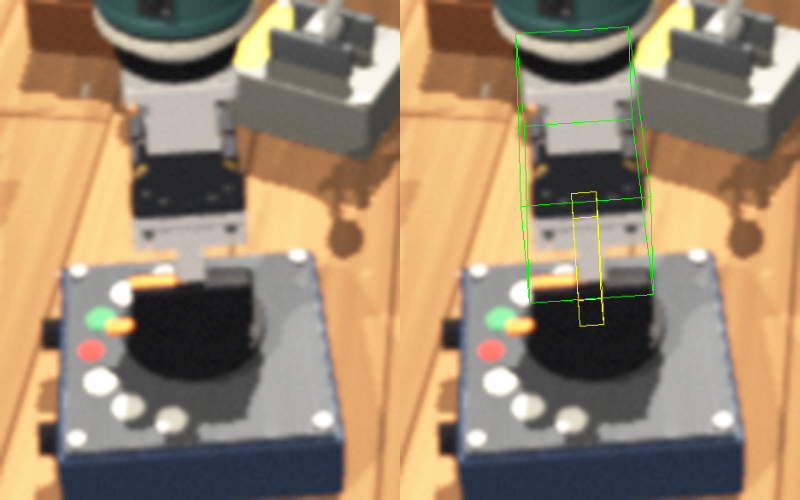

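The closed fingers cover the bar's top and end at its front edge, so they hover above the bar instead of straddling it. The tool seems about 35 mm higher than reported. I check this against the start pictures, with the expected fingers drawn in.

```bash
python3 - <<'E'
from h import *
R=np.array([[.898,.439,0],[.439,-.898,0],[0,0,-1]]);p=np.array((.2744,-.5611,.1853))
out=[]
for n,(x0,y0,w,h) in(('side0',(335,20,80,100)),('top0',(480,285,80,100))):
    f=load(n);k=5
    im=cv2.resize(f['img'][y0:y0+h,x0:x0+w,::-1],None,fx=k,fy=k,interpolation=cv2.INTER_CUBIC)
    for s in(-1,1):
        lo=(-.008,s*.047,-.07);hi=(.008,s*.0595,.014)
        q=[((np.array(proj(f,p+R@np.array([x,y,z])))-(x0,y0)+.5)*k) for x in(lo[0],hi[0]) for y in(lo[1],hi[1]) for z in(lo[2],hi[2])]
        for i in range(8):
            for b in(1,2,4):
                if not i&b: cv2.line(im,tuple(int(v) for v in q[i]),tuple(int(v) for v in q[i|b]),(0,255,255),1)
    out.append(im)
cv2.imwrite('pics/c5.png',np.hstack(out))
E
```

```text
(no output)
```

View pics/c5.png

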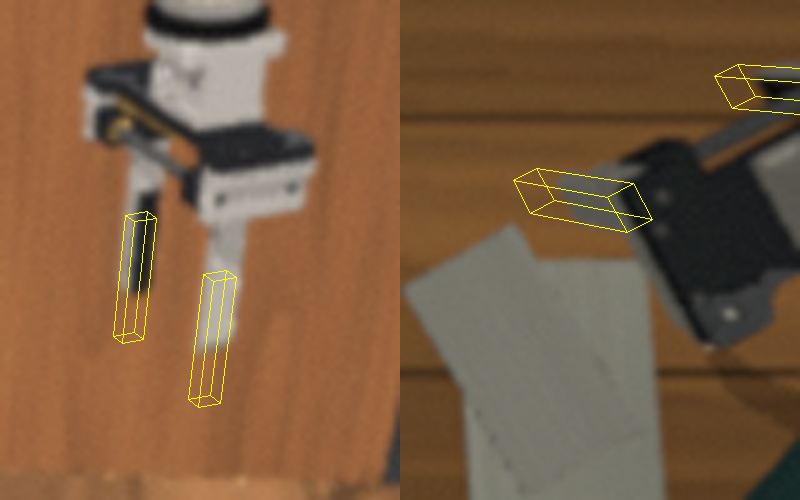

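The real fingers sit about 36 mm short of the outline along z in both views, and x and y agree. So true z is about the reported z plus 36 mm. I confirm by touching the bar top (122 mm) with the closed tips.

>>> send_rows(
  rows=[
    [1, [0, 0, -0.06], 0],
    [1, [0, 0, 0], 0],
  ],
)

```text
t: 5.3
tool_pos: [0.5379, 0.1673, 0.1018]
eef_rot: [[0.979, 0.202, 0.0], [0.202, -0.979, 0.0], [0.0, -0.0, -1.0]]
ft_force: [0.5, 0.0, 3.4]
grip_width: 0.009
finger_force: 1.6
```

>>> send_rows(
  rows=[
    [1, [0, 0, -0.06], 0],
    [1, [0, 0, 0], 0],
  ],
)

```text
t: 5.5
tool_pos: [0.5379, 0.1673, 0.1003]
eef_rot: [[0.979, 0.202, 0.0], [0.202, -0.979, 0.0], [0.0, -0.0, -1.0]]
ft_force: [0.3, 0.4, 3.1]
grip_width: 0.007
finger_force: 2.0
```

>>> send_rows(
  rows=[
    [1, [0, 0, -0.06], 0],
    [1, [0, 0, 0], 0],
  ],
)

```text
t: 5.7
tool_pos: [0.5379, 0.1673, 0.0988]
eef_rot: [[0.979, 0.202, 0.0], [0.202, -0.979, 0.0], [0.0, -0.0, -1.0]]
ft_force: [-0.1, -0.1, 4.5]
grip_width: 0.009
finger_force: 2.3
```

Contact comes at reported z of about 0.102 (tips 0.088 against the true 0.122), so the offset is about +34 mm. I back off, open, and descend to the corrected height.

>>> send_rows(
  rows=[
    [-1, [0, 0, 0.5], 0],
    [-1, [0, 0, 0], 0],
    [-1, [0, 0, 0], 0],
    [-1, [0, 0, 0], 0],
    [-1, [0, 0, 0], 0],
  ],
)

```text
t: 6.2
tool_pos: [0.5376, 0.1672, 0.1111]
eef_rot: [[0.979, 0.202, -0.0], [0.202, -0.979, -0.0], [-0.0, -0.0, -1.0]]
ft_force: [0.8, 0.1, 0.3]
grip_width: 0.391
finger_force: 0.0
```

>>> send_rows(
  rows=[
    [-0.2, [0, 0, 0], 0],
    [-0.2, [0, 0, 0], 0],
    [-0.2, [0, 0, -0.4], 0],
    [-0.2, [0, 0, -0.4], 0],
    [-0.2, [0, 0, -0.3], 0],
  ],
)

```text
t: 6.7
tool_pos: [0.5373, 0.1671, 0.0824]
eef_rot: [[0.979, 0.202, -0.001], [0.202, -0.979, -0.0], [-0.001, -0.0, -1.0]]
ft_force: [-0.1, 0.3, -0.0]
grip_width: 0.602
finger_force: 0.0
```

>>> send_rows(
  rows=[
    [1, [0, 0, -0.5], 0],
    [1, [0, 0, 0], 0],
    [1, [0, 0, 0], 0],
    [1, [0, 0, 0], 0],
    [1, [0, 0, 0], 0],
  ],
)

```text
t: 7.2
tool_pos: [0.5381, 0.1673, 0.0717]
eef_rot: [[0.979, 0.202, 0.001], [0.202, -0.979, 0.0], [0.001, 0.0, -1.0]]
ft_force: [-0.3, -1.6, 0.6]
grip_width: 0.231
finger_force: 50.0
```

>>> send_rows(
  rows=[
    [1, [0, 0, 0], 0],
    [1, [0, 0, 0], 0],
    [1, [0, 0, 0], 0],
  ],
)

```text
t: 7.5
tool_pos: [0.5381, 0.1673, 0.0716]
eef_rot: [[0.979, 0.202, 0.001], [0.202, -0.979, 0.0], [0.001, 0.0, -1.0]]
ft_force: [0.7, -1.2, 3.1]
grip_width: 0.23
finger_force: 50.0
```

The bar is gripped at 22 mm. Now I press it 10.5 mm.

>>> send_rows(
  rows=[
    [1, [0, 0, -0.14], 0],
    [1, [0, 0, -0.14], 0],
    [1, [0, 0, -0.14], 0],
    [1, [0, 0, 0], 0],
  ],
)

```text
t: 7.9
tool_pos: [0.5381, 0.1673, 0.0606]
eef_rot: [[0.979, 0.202, 0.0], [0.202, -0.979, 0.0], [0.0, -0.0, -1.0]]
ft_force: [0.4, -2.2, 8.4]
grip_width: 0.231
finger_force: 50.0
```

>>> send_rows(
  rows=[
    [1, [0, 0, 0], -0.07],
    [1, [0, 0, 0], -0.07],
    [1, [0, 0, 0], -0.07],
    [1, [0, 0, 0], -0.068],
    [1, [0, 0, 0], 0],
  ],
)

```text
t: 8.4
tool_pos: [0.5381, 0.1674, 0.061]
eef_rot: [[0.972, -0.235, 0.001], [-0.235, -0.972, 0.0], [0.001, -0.0, -1.0]]
ft_force: [-0.5, -1.8, 8.3]
grip_width: 0.232
finger_force: 50.0
```

>>> send_rows(
  rows=[
    [1, [0, 0, 0.14], 0],
    [1, [0, 0, 0.14], 0],
    [1, [0, 0, 0.14], 0],
    [1, [0, 0, 0], 0],
  ],
)

```text
t: 8.8
tool_pos: [0.538, 0.1674, 0.0714]
eef_rot: [[0.973, -0.231, 0.0], [-0.231, -0.973, 0.0], [0.0, -0.0, -1.0]]
ft_force: [1.6, 0.6, 2.9]
grip_width: 0.232
finger_force: 50.0
```

>>> send_rows(
  rows=[
    [-0.1, [0, 0, 0], 0],
    [-0.1, [0, 0, 0], 0],
    [-0.1, [0, 0, 0], 0],
    [-0.1, [0, 0, 0], 0],
    [-0.1, [0, 0, 0], 0],
  ],
)

```text
t: 9.3
tool_pos: [0.5377, 0.1673, 0.0712]
eef_rot: [[0.973, -0.231, -0.0], [-0.231, -0.973, 0.0], [-0.0, 0.0, -1.0]]
ft_force: [-0.4, 0.4, 0.0]
grip_width: 0.55
finger_force: 0.0
```

>>> send_rows(
  rows=[
    [-0.1, [0, 0, 0.5], 0],
    [-0.1, [0, 0, 1], 0],
    [-0.1, [0, 0, 1], 0],
    [-0.1, [0, 0, 1], 0],
    [-0.1, [0, 0, 1], 0],
  ],
)

```text
t: 9.8
tool_pos: [0.5377, 0.1674, 0.1859]
eef_rot: [[0.973, -0.231, 0.001], [-0.231, -0.973, 0.0], [0.001, -0.0, -1.0]]
ft_force: [0.2, -0.8, -0.4]
grip_width: 0.548
finger_force: 0.0
```

>>> send_rows(
  rows=[
    [1, [-0.36, -0.97, 0.5], -0.04],
    [1, [-0.36, -0.97, 0], -0.038],
    [1, [-0.36, -0.97, 0], 0],
    [1, [-0.36, -0.97, 0], 0],
    [1, [-0.36, -0.97, 0], 0],
  ],
)

```text
t: 10.3
tool_pos: [0.4924, 0.0453, 0.1973]
eef_rot: [[0.937, -0.348, 0.001], [-0.348, -0.937, 0.0], [0.001, -0.0, -1.0]]
ft_force: [0.0, 0.1, 0.6]
grip_width: 0.159
finger_force: 0.0
```

>>> send_rows(
  rows=[
    [1, [-0.36, -0.97, 0], 0],
    [1, [-0.36, -0.97, 0], 0],
    [1, [-0.36, -0.97, 0], 0],
    [1, [-0.36, -0.97, 0], 0],
    [1, [-0.36, -0.97, 0], 0],
  ],
)

```text
t: 10.8
tool_pos: [0.4474, -0.076, 0.1973]
eef_rot: [[0.937, -0.348, 0.001], [-0.348, -0.937, 0.0], [0.001, -0.0, -1.0]]
ft_force: [-0.6, 0.2, -0.8]
grip_width: 0.004
finger_force: 0.0
```

>>> send_rows(
  rows=[
    [1, [-0.36, -0.97, 0], 0],
    [1, [-0.36, -0.97, 0], 0],
    [1, [-0.36, -0.97, 0], 0],
    [1, [-0.36, -0.97, 0], 0],
    [1, [0, 0, 0], 0],
  ],
)

```text
t: 11.3
tool_pos: [0.4108, -0.1747, 0.1972]
eef_rot: [[0.936, -0.352, 0.001], [-0.352, -0.936, -0.001], [0.001, 0.0, -1.0]]
ft_force: [-0.2, -0.0, 0.9]
grip_width: 0.002
finger_force: 0.0
```

```bash
python3 - <<'E'
from cell import ctrl
from h import *
a=grab(ctrl,'side','side2')['img'][140:330,190:350,::-1];b=grab(ctrl,'top','top2')['img'][150:290,160:400,::-1]
cv2.imwrite('pics/c6.png',np.hstack([cv2.resize(a,(320,380)),cv2.resize(b,(480,280)) if 0 else cv2.copyMakeBorder(cv2.resize(b,(480,280)),0,100,0,0,cv2.BORDER_CONSTANT)]))
s=ctrl.sense();print(s['tool_pos'],s['grip_width'],s['joints'])
E
```

```text
[ 0.4119182  -0.17211386  0.19701503] 0.0035872787565814613 [ 0.49024853  0.08624725 -0.17195963  2.01836148  0.01676529  1.03756032
 -1.61678673]
```

View pics/c6.png

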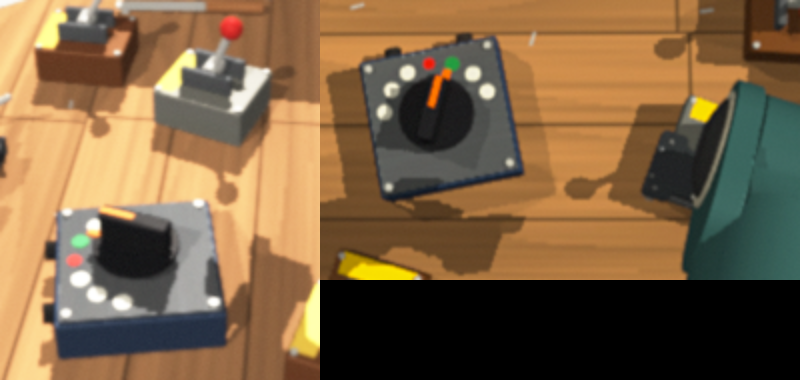

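```bash
python3 - <<'E'
from h import *
for n in('top0','top2'):
    f=load(n);h=cv2.cvtColor(f['img'],cv2.COLOR_RGB2HSV)
    m=cv2.inRange(h,(6,215,170),(16,255,255));m2=np.zeros_like(m);m2[178:206,205:232]=m[178:206,205:232]
    v,u=np.nonzero(m2);P=np.array([atz(f,a,b,.122)[:2] for a,b in zip(u,v)])
    c=P.mean(0);d=c-[.538,.1675];print(n,len(P),c,'dir',np.degrees(np.arctan2(d[1],d[0])),'r',np.hypot(*d))
print(proj(load('side2'),(.412,-.172,.231)))
E
```

```text
top0 69 [0.56304843 0.17219959] dir 10.626306141675682 r 0.025485486063430464
top2 72 [0.56355951 0.16025975] dir -15.815848229207363 r 0.02656520046316706
[np.float64(321.4304590646066), np.float64(133.51935603147115)]
```

The dial turned about 26°, measured from the pixels, which matches the green detent. The lever hasn't moved. I descend behind the ball and push along the box's x.

>>> send_rows(
  rows=[
    [1, [0, 0, -0.8], 0],
    [1, [0, 0, -0.8], 0],
    [1, [0, 0, -0.8], 0],
    [1, [0, 0, -0.8], 0],
    [1, [0, 0, 0], 0],
  ],
)

```text
t: 11.9
tool_pos: [0.411, -0.1707, 0.1149]
eef_rot: [[0.938, -0.347, -0.003], [-0.347, -0.938, 0.002], [-0.003, -0.001, -1.0]]
ft_force: [-0.7, -0.0, 0.0]
grip_width: 0.005
finger_force: 0.0
```

>>> send_rows(
  rows=[
    [1, [0.375, -0.14, 0], 0],
    [1, [0.375, -0.14, 0], 0],
    [1, [0.375, -0.14, 0], 0],
    [1, [0.375, -0.14, 0], 0],
  ],
)

```text
t: 12.3
tool_pos: [0.4503, -0.1865, 0.1168]
eef_rot: [[0.937, -0.348, 0.0], [-0.348, -0.937, -0.0], [0.0, -0.0, -1.0]]
ft_force: [-3.9, 0.8, 2.4]
grip_width: 0.008
finger_force: 1.9
```

>>> send_rows(
  rows=[
    [1, [0.375, -0.14, 0], 0],
    [1, [0.375, -0.14, 0], 0],
    [1, [0.3, -0.11, 0], 0],
    [1, [0.3, -0.11, 0], 0],
  ],
)

```text
t: 12.7
tool_pos: [0.4835, -0.1988, 0.1161]
eef_rot: [[0.937, -0.348, -0.001], [-0.348, -0.937, 0.0], [-0.001, -0.0, -1.0]]
ft_force: [-2.9, 1.3, -2.6]
grip_width: 0.004
finger_force: 1.6
```

>>> send_rows(
  rows=[
    [1, [0.15, -0.055, 0], 0],
    [1, [0, 0, 0], 0],
  ],
)

```text
t: 12.9
tool_pos: [0.4872, -0.2002, 0.1161]
eef_rot: [[0.937, -0.348, 0.0], [-0.348, -0.937, 0.0], [-0.0, -0.0, -1.0]]
ft_force: [-0.2, 0.3, 0.2]
grip_width: 0.006
finger_force: 0.0
```

>>> send_rows(
  rows=[
    [1, [0.1, -0.037, 0], 0],
    [1, [0.08, -0.03, 0], 0],
  ],
)

```text
t: 13.1
tool_pos: [0.491, -0.2017, 0.1162]
eef_rot: [[0.937, -0.348, -0.001], [-0.348, -0.937, 0.0], [-0.001, -0.0, -1.0]]
ft_force: [-2.7, 1.1, -2.5]
grip_width: 0.003
finger_force: 1.7
```

>>> send_rows(
  rows=[
    [1, [0.08, -0.03, 0], 0],
    [1, [0, 0, 0], 0],
  ],
)

```text
t: 13.3
tool_pos: [0.4934, -0.2025, 0.1163]
eef_rot: [[0.937, -0.348, -0.0], [-0.348, -0.937, 0.0], [-0.0, -0.0, -1.0]]
ft_force: [-1.3, 1.3, -1.9]
grip_width: 0.005
finger_force: 1.1
```

>>> send_rows(
  rows=[
    [1, [0.06, -0.02, 0], 0],
    [1, [0, 0, 0], 0],
  ],
)

```text
t: 13.5
tool_pos: [0.4942, -0.2028, 0.1162]
eef_rot: [[0.937, -0.348, -0.001], [-0.348, -0.937, 0.001], [-0.002, 0.0, -1.0]]
ft_force: [-6.6, 2.2, 0.9]
grip_width: 0.001
finger_force: 3.7
```

>>> send_rows(
  rows=[
    [1, [0.06, -0.02, 0], 0],
    [1, [0, 0, 0], 0],
  ],
)

```text
t: 13.7
tool_pos: [0.4945, -0.2029, 0.116]
eef_rot: [[0.937, -0.348, -0.004], [-0.348, -0.937, 0.001], [-0.004, 0.0, -1.0]]
ft_force: [-15.9, 5.7, 7.5]
grip_width: 0.003
finger_force: 8.5
```

>>> send_rows(
  rows=[
    [1, [0.06, -0.02, 0], 0],
    [1, [0, 0, 0], 0],
  ],
)

```text
t: 13.9
tool_pos: [0.4946, -0.203, 0.1159]
eef_rot: [[0.937, -0.348, -0.007], [-0.348, -0.937, 0.002], [-0.007, 0.0, -1.0]]
ft_force: [-26.7, 8.3, 15.7]
grip_width: 0.004
finger_force: 13.7
```

The lever is at its hard stop (27 N and no further motion). I back off, rise and check.

>>> send_rows(
  rows=[
    [1, [-0.4, 0.15, 0], 0],
    [1, [-0.6, 0.22, 0], 0],
    [1, [-0.6, 0.22, 0.5], 0],
    [1, [-0.5, 0.2, 1], 0],
    [1, [-0.5, 0, 1], 0],
  ],
)

```text
t: 14.4
tool_pos: [0.4327, -0.1837, 0.1798]
eef_rot: [[0.938, -0.348, 0.001], [-0.348, -0.938, -0.0], [0.001, -0.0, -1.0]]
ft_force: [0.4, 0.2, 0.6]
grip_width: 0.007
finger_force: 0.0
```

>>> send_rows(
  rows=[
    [1, [0, -1, 1], 0],
    [1, [0, -1, 1], 0],
    [1, [0, -1, 0.3], 0],
    [1, [0, -1, 0], 0],
    [1, [0, -1, 0], 0],
  ],
)

```text
t: 14.9
tool_pos: [0.4333, -0.3107, 0.2373]
eef_rot: [[0.937, -0.348, 0.002], [-0.348, -0.937, -0.001], [0.003, 0.001, -1.0]]
ft_force: [-0.1, 0.1, 0.4]
grip_width: 0.002
finger_force: 0.0
```

>>> send_rows(
  rows=[
    [1, [0, -1, 0], 0],
    [1, [0, -1, 0], 0],
    [1, [0, -1, 0], 0],
    [1, [0, 0, 0], 0],
    [1, [0, 0, 0], 0],
  ],
)

```text
t: 15.4
tool_pos: [0.433, -0.3844, 0.2364]
eef_rot: [[0.937, -0.349, 0.001], [-0.349, -0.937, -0.0], [0.001, 0.0, -1.0]]
ft_force: [-0.5, 0.8, -0.8]
grip_width: 0.006
finger_force: 0.0
```

```bash
python3 - <<'E'
from cell import ctrl
from h import *
a=grab(ctrl,'side','side3')['img'][110:420,130:420,::-1];b=grab(ctrl,'top','top3')['img'][80:320,70:440,::-1]
a=cv2.resize(a,None,fx=1.29,fy=1.29);b=cv2.resize(b,None,fx=1.14,fy=1.14);b=cv2.copyMakeBorder(b,0,a.shape[0]-b.shape[0],0,0,cv2.BORDER_CONSTANT)
c=np.hstack([a,b]);print(c.shape);cv2.imwrite('pics/c7.png',c[:,:800])
print('on-ball expected px',proj(load('side3'),(.5144,-.2115,.150)),proj(load('top3'),(.5144,-.2115,.150)))
for n,(x0,y0,x1,y1) in(('side3',(255,130,340,210)),('top3',(325,190,395,265))):
    h=cv2.cvtColor(load(n)['img'],cv2.COLOR_RGB2HSV);m=cv2.inRange(h,(0,190,120),(5,255,255))|cv2.inRange(h,(174,190,120),(180,255,255))
    v,u=np.nonzero(m[y0:y1,x0:x1]);print(n,len(u),u.mean()+x0,v.mean()+y0)
# green overlap: dial unchanged?
d=lambda A,B,s:np.abs(load(A)['img'][s].astype(int)-load(B)['img'][s]).mean()
print('dial diff',d('top2','top3',np.s_[170:245,180:262]))
E
```

```text
(400, 796, 3)
on-ball expected px [np.float64(284.5931477196544), np.float64(150.45099478728412)] [np.float64(368.6350686224759), np.float64(210.40286970485678)]
side3 70 283.51428571428573 150.64285714285714
top3 95 368.41052631578947 208.56842105263158
dial diff 4.265582655826559
```

View pics/c7.png

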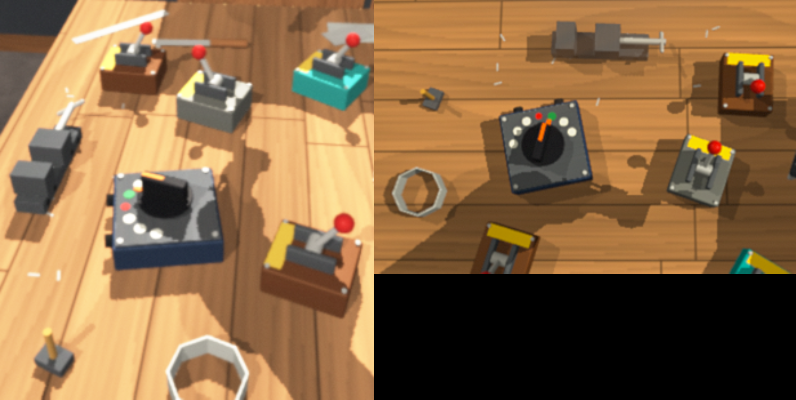

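The power lever's ball is at its expected "on" position (top (368,209), side (284,151)), the pointer faces green, and nothing else has moved.

```bash
python3 -c "
from cell import ctrl
print(ctrl.hand_in())"
```

```text
the job is handed in; nothing more can be done
None
```

The job is handed in at about 15.5 s: the dial is at the green mark and was released to spring up, and the power lever is at its stop on the yellow side. In the final pictures the vise, ring and clamp stud looked undisturbed; I did not check the file closely, but the arm never worked near it.

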